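# Take the twist cap off the cream filler

### The job

Take the grey winged cap off the cream filler so that its outlet can be rinsed. The cap may have a left-hand or a right-hand thread, so try it both ways if need be: turn it loose, lift it up well clear of the machine, and finish while holding it there upright and still in the gripper. Leave everything else where it stands.

Things in the scene. Friction and masses are not known exactly. Their poses are not given: they have to be found in the camera images.
- filler: Cream filler fixed to the counter: low steel box, 160 (its x) x 300 (its y) x 90 mm high. Origin: centre of its underside on the counter, z up. Two upright outlets on its flat top, at x = 0, y = +80 and -80 mm. One, either one, carries the cap; the other has a fixed pointed steel nozzle, 58 mm wide at the foot, 72 mm high.
- filler_top (a point): Centre of the filler's flat top (90 mm above the counter), midway between the outlets; axes as the filler's. The threaded neck under the cap stands 22 mm above this top.
- cap: Grey twist cap, 100 g, 52 mm diameter, 28 mm high, winged on top. Origin: centre of its lower rim, z up. Seated, the rim rests on the filler's top and the cap's x lies within 4 degrees of the filler's x. Lug thread without pitch: turned the loosening way by 60 to 115 degrees (best about 80) it lifts off; the other way it meets a hard stop within 15 degrees.
- cap_wing (a point): Centre of the cap's wing, 40 mm above the rim; axes as the cap's. The wing is straight, 46 mm long (along x), 12 mm thick (along y), 24 mm high (28 to 52 mm above the rim). Which way loosens the cap differs from start to start and cannot be seen. Between stop and release it turns freely; while locked it can rise only 2 mm.
- nozzle: Pointed steel filling nozzle fixed on the outlet without the cap, 58 mm diameter at the foot, 72 mm high. Origin: centre of its foot on the filler's top.
- seal: Spare black rubber sealing ring, 32 mm outer diameter, 10 mm high, lying on the filler's top midway between the outlets. Origin: centre of its underside. Leave it.
- eclair_a: Eclair on a paper board 60 x 160 mm, about 45 mm high. Origin: centre of its underside. Leave it.
- eclair_b: Another eclair, same size. Leave it.
- cake_a: Small round glazed cake, 84 mm board, 50 mm high. Origin: centre of its underside. Leave it.
- cake_b: Another small round cake, same size. Leave it.
- jar: Closed jar, 70 mm diameter, 100 mm high. Origin: centre of its underside. Leave it.
- spatula: Spatula lying on the counter. Leave it.
Mind the look-alikes: they are no part of the job. Leave any black look-alike of the cap alone.

How it is judged:
By the outcome, as a careful person would: the job done as asked, in the order asked, and still so for the second after the job is handed in, while the arm keeps its last pose, push and grip.
It also fails if it takes over 42 s, if anything falls off the work surface, if the arm or the gripper's body presses on something with over 40 N, if the wrist force passes 120 N, or if a joint passes its speed limit or range.

### The arm

A 6-joint arm with a two-finger parallel gripper is mounted at the origin on the work surface. World frame = base frame: x ahead of the robot, y to its left, z up, the work surface at z = 0. Lengths are in mm, angles in degrees, forces in N, time in s.
With the tool pointing down it reaches from about 350 to 850 mm from the base axis. Payload 8.1 kg.
Tool frame: the origin (TCP) lies at the very end of the fingers, on their centre line; the grasp point (between the pads) lies 19 mm behind it; z points along the fingers, y is the line along which they close (so a half turn about z gives the same grasp; the last joint's range is limited). The gripper opens to 85 mm and grips with 20 to 120 N. Pads are 22 mm wide; open, the fingers measure 114 mm over their backs; the gripper's body (76 mm by 85 mm) begins 54 mm behind the grasp point. The pads swing forward as they close: fully open they stand 13 mm farther back than shut.
Start: joints at [67.357, 7.471, 85.268, -0, 87.261, -4.893], TCP at [182.899, 571.448, 231.292] pointing down, gripper open.
Joint ranges: [-169.43, 169.43], [-51.17, 129.36], [1.28, 143.12], [-76.62, 256.62], [0, 156.53], [-152.29, 152.29]. Speed limits (degrees/s): [136.94, 136.94, 159.86, 180, 180, 180].

### API

Orientations are given as [roll, pitch, yaw] about the fixed x, y, z axes, in that order (R = Rz(yaw) Ry(pitch) Rx(roll)).
In Python, from bench import sense, eyes, job, models gives the robot as it stands. The module is installed in compiled form; this text tells all that it offers.
- The arm moves only by the tool apply_moves, never from a script. Its argument "rows" is a list of rows, each a list of 6 numbers: the shift along the tool's x, y, z in mm, then the turn, a rotation vector about the tool's x, y, z in rad. In form: [[dx, dy, dz, rx, ry, rz], ...]. A call has exactly 5 rows; each row shifts and turns the commanded pose from where the row before left it, along the tool's axes as they then stand; what a row does not reach is not made up. A row lasts 1/8 s, in which the tool goes at most 62.5 mm and 10.7 degrees, less where a joint would pass 70% of its speed; a pose out of reach is approached as far as the arm can. A call is refused whole if a number of a shift passes 62.5 or a number of a turn 0.188, either way. A call with a gripper value outside its range is refused whole. "fingers" is the finger opening in mm, from 0 to 85.4, set as the call begins (left out, the last holds). The fingers move at their own pace and stop on an object; "grip_force" is the grip in N (left out, the last holds). Time passes only in rows, so rows that do not move let the fingers close, or fill a call up. It gives the time, the measured TCP pose, the force, the opening and the grip force at its end, in the units of the state.
- sense(): the state, without advancing time (a new reading comes with each control period).
- eyes.snapshot(name): name is "scene" or "top" or "wrist"; returns (picture, depth): 420x560x3 uint8, red, green, blue; 420x560 float32, mm along the optical axis (not along the pixel's ray), 0 where there is no reading.
- eyes.get_calibration(name): a dict with "intrinsics" (3x3 intrinsics, pixels), "D" ([k1, k2, p1, p2, k3] as OpenCV has them; the pictures are not rectified), "R" (3x3) and "t" (3): a world point X has camera coordinates R X + t; the wrist camera has in their place "mount" (4x4, takes a point from camera to tool coordinates, whose origin is the TCP and whose axes are the flange's). Camera axes: x right, y down, z forward; pixel columns grow to the right and rows downward; lengths in mm; the calibration is good to about 2 mm. A picture is of the moment at which its call begins: read the wrist's pose just before it. get_calibration takes no time and is no camera call.
- job.hand_in(): hands the job in; it is judged then, once.
Trained networks look in the newest picture that a camera, given by its name, has taken for a name from the list of things; names that differ only in an ending like _2 or _b are one class to them, and where a whole thing is asked for, a point or a joint stands for the part that bears it (a point fixed in the world has none). Each returns a list of dicts, best first, with "confidence" (0 to 1); they miss things now and then, are a little off and sometimes report something else, mostly with a low value. They report only what shows in the picture. A call takes as long as a camera call. They do not tell look-alikes from the thing itself.
- models.boxes_of(name, camera): "xyz" ([x, y, z] in mm, in world coordinates, good to about 4 mm: the middle of the surface that is visible of it).
- models.cut_out(name, camera): "pixels" (420x560 bool, what is visible of it).
- models.place_of(name, camera): "xyz" ([x, y, z] in mm, in world coordinates, good to about 4 mm: a listed point, or the origin of a listed thing).
The state is a dict: "time": time; "joint_pos": joint angles; "qd": joint speeds; "joint_efforts": joint torques, N m; "tool_pos": TCP position; "tcp_rot": TCP orientation; "ft_force": force on the tool from outside, world axes, zero at the start; "wrist_torque": the same for the moment, N m; "finger_gap": finger opening in mm; "grip_force": force on a finger pad.
Only numpy, scipy, OpenCV 4.12 (cv2) and the standard library are available. Lean on these libraries where they do the work, as an engineer would, in place of code of your own. Each camera call takes 0.05 s, during which the arm holds its last target. There are 200 camera calls.

## Working session

There is one attempt and no reset: what is moved stays moved. The work goes in short steps, Python scripts to look and compute and a tool call to move; the robot and the scene stay as the last step left them, time stands still between calls to the robot, and variables do not carry over. Pictures are saved under pics/ and viewed, at most 10 in all, crops included, and the job is handed in when it is done.

Besides the shell and the picture viewer there is one more tool, called by a JSON object that holds its "method" and its "body", one argument or row to a line. apply_moves: Moves the arm, as the interface text tells. Its arguments: {"type":"object","properties":{"rows":{"type":"array"},"fingers":{"type":"number"},"grip_force":{"type":"number"}},"required":["rows"]}

```bash
mkdir -p pics; cat > h.py <<'E'
import numpy as np, cv2
from bench import sense, eyes, job, models
def snap(c,fn=None):
    p,d=eyes.snapshot(c)
    if fn: cv2.imwrite('pics/'+fn,p[:,:,::-1])
    return p,d
E
python3 - <<'E'
from h import *
s=sense();print(s)
for c in ['scene','top']:
    snap(c,c+'0.png')
    for n in ['cap','cap_wing','filler_top','nozzle','seal','jar']:
        print(c,n,[(np.round(r['xyz'],1).tolist(),round(r['confidence'],2)) for r in models.place_of(n,c)])
a=cv2.imread('pics/scene0.png');b=cv2.imread('pics/top0.png')
cv2.imwrite('pics/both.png',cv2.resize(np.vstack([a,b]),(400,600)))
E
```

```text
{'time': 0.0, 'joint_pos': array([ 6.73574122e+01,  7.51592862e+00,  8.53293862e+01,  2.23781568e-03,
        8.72613653e+01, -4.89378056e+00]), 'qd': array([ 0.01161887, -0.08096547, -0.04242214,  0.1103343 , -0.01051584,
        0.00112194]), 'joint_efforts': array([ 2.46249811e-04, -5.69390523e+01, -5.00553954e+01, -9.33630781e-05,
        1.43924533e-02, -2.69992336e-05]), 'tool_pos': array([182.66702915, 570.94200988, 230.23485264]), 'tcp_rot': array([-1.79893899e+02, -1.13276571e-02,  1.62251073e+02]), 'ft_force': array([-0.84398479, -0.72829421, -0.59165402]), 'wrist_torque': array([ 0.08165422, -0.02138669, -0.04200729]), 'grip_force': 0.0, 'finger_gap': 85.34125111592796}
scene cap [([540.5, -153.7, 89.7], 0.79), ([516.9, -289.2, -2.8], 0.76), ([708.3, -181.0, -0.4], 0.71), ([615.0, -288.7, -0.0], 0.57), ([387.5, -116.9, -0.1], 0.54), ([548.6, -73.2, 90.7], 0.39)]
scene cap_wing [([545.1, -152.7, 130.1], 0.77), ([710.8, -181.6, 43.4], 0.72), ([517.6, -285.6, 41.6], 0.69), ([616.4, -287.9, 40.3], 0.64), ([388.3, -113.0, 40.8], 0.62), ([554.7, 8.9, 89.7], 0.25)]
scene filler_top [([550.6, -72.1, 92.3], 0.82), ([312.2, 401.9, -0.4], 0.5)]
scene nozzle [([557.4, 3.9, 89.2], 0.89)]
scene seal [([554.4, -70.4, 94.2], 0.55)]
scene jar [([310.2, 403.0, -0.0], 0.63), ([557.7, 5.2, 85.9], 0.52)]
top cap [([516.2, -284.1, -3.1], 0.83), ([707.6, -179.2, -2.4], 0.78), ([543.4, -152.1, 90.2], 0.65), ([614.0, -291.0, 2.9], 0.55), ([391.0, -118.7, 1.1], 0.48)]
top cap_wing [([708.9, -177.0, 40.6], 0.73), ([386.0, -119.3, 41.4], 0.72), ([544.2, -160.4, 127.3], 0.67), ([515.5, -289.3, 39.6], 0.63)]
top filler_top [([548.9, -71.7, 94.4], 0.74)]
top nozzle [([552.1, 10.3, 92.7], 0.9), ([549.6, -71.4, 93.2], 0.28)]
top seal [([557.1, -71.0, 91.9], 0.5)]
top jar [([316.4, 401.5, 0.9], 0.66)]
```

View pics/scene0.png

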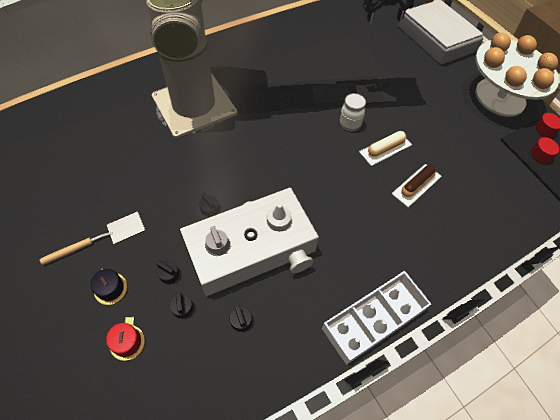

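View pics/top0.png

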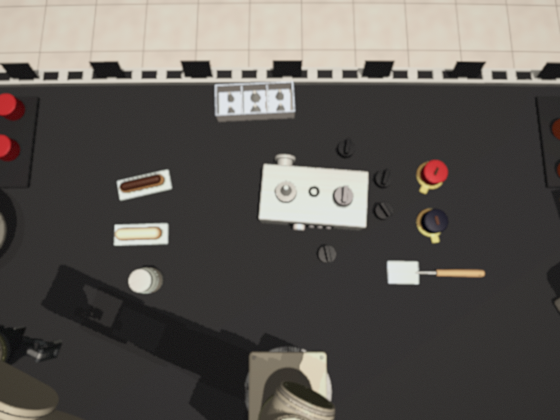

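The scene image shows the grey cap on the filler at scene (217,238) and top (343,196). The nozzle is at scene (280,213). The four winged knobs on the counter, at scene (209,203), (167,270), (180,304) and (240,317), are black look-alikes. Only the grey one on the filler fits the description. I'll move above it and confirm from close by.

{"method": "apply_moves", "body": {
  "rows": [
    [-37.6, -38.7, 0, 0, 0, 0],
    [-37.6, -38.7, 0, 0, 0, 0],
    [-37.6, -38.7, 0, 0, 0, 0],
    [-37.6, -38.7, 0, 0, 0, 0],
    [-37.6, -38.7, 0, 0, 0, 0]
  ],
  "fingers": 60,
  "grip_force": 50
}}

```text
time: 1.32
tool_pos: [303.5, 328.4, 231.5]
tcp_rot: [180.0, 0.0, 162.3]
ft_force: [0.6, 0.4, 0.6]
finger_gap: 59.9
grip_force: 0.0
```

{"method": "apply_moves", "body": {
  "rows": [
    [-37.6, -38.7, 0, 0, 0, 0],
    [-37.6, -38.7, 0, 0, 0, 0],
    [-37.6, -38.7, 0, 0, 0, 0],
    [-37.6, -38.7, 0, 0, 0, 0],
    [-37.6, -38.7, 0, 0, 0, 0]
  ]
}}

```text
time: 1.95
tool_pos: [423.7, 86.6, 231.7]
tcp_rot: [180.0, 0.1, 162.2]
ft_force: [0.6, -0.3, 0.1]
finger_gap: 59.9
grip_force: 0.0
```

{"method": "apply_moves", "body": {
  "rows": [
    [-37.6, -38.7, 0, 0, 0, 0],
    [-37.6, -38.7, 0, 0, 0, 0],
    [-37.6, -38.7, 0, 0, 0, 0],
    [-37.6, -38.7, 0, 0, 0, 0],
    [-37.6, -38.7, 0, 0, 0, -0.18]
  ]
}}

```text
time: 2.58
tool_pos: [543.7, -155.2, 231.5]
tcp_rot: [180.0, 0.0, 172.7]
ft_force: [0.1, -0.0, -0.6]
finger_gap: 59.9
grip_force: 0.0
```

{"method": "apply_moves", "body": {
  "rows": [
    [0, 0, 0, 0, 0, -0.06],
    [0, 0, 0, 0, 0, 0],
    [0, 0, 0, 0, 0, 0],
    [0, 0, 0, 0, 0, 0],
    [0, 0, 0, 0, 0, 0]
  ]
}}

```text
time: 3.2
tool_pos: [543.1, -152.9, 231.6]
tcp_rot: [-180.0, 0.0, 176.0]
ft_force: [0.2, 0.3, 0.2]
finger_gap: 59.6
grip_force: 0.0
```

```bash
python3 - <<'E'
from h import *
s=sense();print(s['time'],s['tool_pos'],s['tcp_rot'],s['joint_pos'],s['ft_force'])
c=eyes.get_calibration('wrist');print(c['mount'].round(2).tolist(),c['intrinsics'].tolist())
p,d=snap('wrist','w1.png'); np.save('w1d.npy',d)
for n in ['cap','cap_wing','nozzle','filler_top']:
    print(n,[(np.round(r['xyz'],1).tolist(),round(r['confidence'],2)) for r in models.place_of(n,'wrist')])
r=models.cut_out('cap','wrist')
np.save('m.npy',np.array([x['pixels'] for x in r]));print([(x['confidence'],x['pixels'].sum()) for x in r])
E
```

```text
3.2 [ 543.09706195 -152.85533411  231.59555252] [-1.79989426e+02  2.89414091e-02  1.76021973e+02] [-2.09248899e+01  1.90617658e+00  9.11065418e+01 -1.68132254e-03
  8.69565148e+01 -1.06946771e+02] [0.20538832 0.26537818 0.23359912]
[[-0.0, -0.96, -0.28, 70.72], [1.0, -0.0, -0.0, -0.44], [0.0, -0.28, 0.96, -141.67], [0.0, 0.0, 0.0, 1.0]] [[318.2140691835943, 0.0, 279.75299750663567], [0.0, 318.2140691835943, 210.10843956822583], [0.0, 0.0, 1.0]]
cap [([710.0, -178.0, -2.4], 0.85), ([615.6, -291.7, 0.4], 0.74), ([387.6, -115.9, 2.8], 0.68), ([517.0, -282.7, -2.0], 0.57), ([545.3, -151.2, 90.9], 0.56)]
cap_wing [([516.1, -284.8, 38.4], 0.96), ([389.1, -119.5, 43.3], 0.73), ([704.1, -179.4, 39.0], 0.73), ([612.3, -291.7, 37.0], 0.72), ([542.2, -154.7, 126.5], 0.56)]
nozzle [([556.5, 6.1, 87.8], 0.55)]
filler_top [([551.8, -70.7, 91.0], 0.95)]
[(0.97, np.int64(2024)), (0.89, np.int64(1901)), (0.88, np.int64(2491)), (0.83, np.int64(1680)), (0.61, np.int64(3220))]
```

View pics/w1.png

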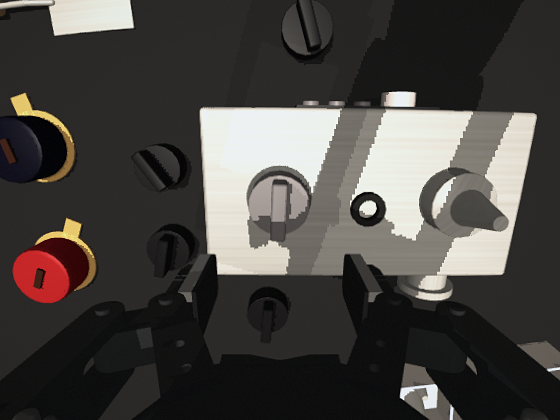

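The wrist image shows the grey cap at (279,200), on the steel filler with its wing running vertically in the image. The nozzle is at (460,205), the ring at (368,209), and the knobs on the counter are black. So the cap is confirmed; next I'll measure its wing from the depth.

```bash
cat >> h.py <<'E'
from scipy.spatial.transform import Rotation as Ro
def wristpts(d,s):
    c=eyes.get_calibration('wrist');K=c['intrinsics'];v,u=np.nonzero(d>0)
    n=cv2.undistortPoints(np.stack([u,v],1).astype(float)[:,None],K,np.array(c['D'],float))[:,0]
    z=d[v,u]; P=np.c_[n*z[:,None],z]; M=np.array(c['mount']); P=P@M[:3,:3].T+M[:3,3]
    return Ro.from_euler('xyz',s['tcp_rot'],degrees=True).apply(P)+s['tool_pos'],u,v
E
python3 - <<'E'
from h import *
s=sense();P,u,v=wristpts(np.load('w1d.npy'),s)
near=np.hypot(P[:,0]-543,P[:,1]+153)<32
for lo,hi in [(84,100),(110,124),(136,150)]:
    Q=P[near&(P[:,2]>lo)&(P[:,2]<hi)];print(lo,len(Q),Q.mean(0) if len(Q) else '',Q.min(0),Q.max(0))
W=P[near&(P[:,2]>136)];r=cv2.minAreaRect(W[:,:2].astype(np.float32));print(r)
T=P[(abs(P[:,2]-90)<6)&(abs(P[:,1]+72)<170)&(abs(P[:,0]-550)<100)];print(cv2.minAreaRect(T[:,:2].astype(np.float32)),np.median(T[:,2]))
E
```

```text
84 834 [ 527.83702117 -146.07922753   89.78732336] [ 511.03803508 -184.91471566   87.09555398] [ 569.66793634 -121.1693831    99.87009564]
110 2075 [ 539.85403027 -154.87004639  116.8410476 ] [ 516.1742454  -180.48321111  110.05112055] [ 566.53831617 -129.12367477  123.60890294]
136 903 [ 540.81202504 -154.82003833  140.65842467] [ 518.74881209 -162.85745488  136.14020461] [ 564.44643419 -146.78596019  143.17770252]
((542.0443725585938, -153.25680541992188), (63.1887092590332, 45.72216796875), 84.02446746826172)
((547.9138793945312, -74.99771118164062), (300.8881530761719, 159.8980712890625), 85.43704223632812) 88.86868675722224
```

{"method": "apply_moves", "body": {
  "rows": [
    [1.7, -2.0, 30, 0, 0, 0.008],
    [0, 0, 30, 0, 0, 0],
    [0, 0, 25, 0, 0, 0],
    [0, 0, 15, 0, 0, 0],
    [0, 0, 10, 0, 0, 0]
  ],
  "fingers": 45
}}

```text
time: 4.12
tool_pos: [541.2, -155.2, 120.8]
tcp_rot: [180.0, -0.0, 175.5]
ft_force: [0.8, -0.1, 0.5]
finger_gap: 45.2
grip_force: 0.0
```

{"method": "apply_moves", "body": {
  "rows": [
    [0, 0, 0, 0, 0, 0],
    [0, 0, 0, 0, 0, 0],
    [0, 0, 0, 0, 0, 0],
    [0, 0, 0, 0, 0, 0],
    [0, 0, 0, 0, 0, 0]
  ],
  "fingers": 0,
  "grip_force": 50
}}

```text
time: 4.75
tool_pos: [541.9, -155.5, 122.4]
tcp_rot: [-180.0, 0.1, 175.5]
ft_force: [-0.7, 0.2, 5.1]
finger_gap: 11.2
grip_force: 50.7
```

```bash
python3 - <<'E'
from h import *
s=sense();print({k:np.round(s[k],2) for k in ['time','tool_pos','tcp_rot','joint_pos','ft_force','wrist_torque','finger_gap','grip_force']})
E
```

```text
{'time': np.float64(4.75), 'tool_pos': array([ 541.92, -155.5 ,  122.41]), 'tcp_rot': array([-1.7997e+02,  1.0000e-01,  1.7555e+02]), 'joint_pos': array([ -21.22,    6.27,   98.19,   -0.  ,   75.44, -106.76]), 'ft_force': array([-0.69,  0.24,  5.11]), 'wrist_torque': array([0.07, 0.08, 0.01]), 'finger_gap': np.float64(11.22), 'grip_force': np.float64(50.69)}
```

Gripped the wing (gap 11.2). Trying the clockwise turn gently, 23 degrees.

{"method": "apply_moves", "body": {
  "rows": [
    [0, 0, -0.5, 0, 0, 0.08],
    [0, 0, 0, 0, 0, 0.08],
    [0, 0, 0, 0, 0, 0.08],
    [0, 0, 0, 0, 0, 0.08],
    [0, 0, 0, 0, 0, 0.08]
  ]
}}

```text
time: 5.38
tool_pos: [541.7, -155.3, 122.4]
tcp_rot: [180.0, 0.1, 152.5]
ft_force: [-0.2, 0.8, 4.3]
finger_gap: 10.9
grip_force: 50.5
```

```bash
python3 - <<'E'
from h import *
s=sense();print({k:np.round(s[k],2) for k in ['time','tool_pos','tcp_rot','joint_pos','ft_force','wrist_torque','finger_gap','grip_force']})
E
```

```text
{'time': np.float64(5.38), 'tool_pos': array([ 541.72, -155.34,  122.41]), 'tcp_rot': array([1.7999e+02, 7.0000e-02, 1.5248e+02]), 'joint_pos': array([-2.122e+01,  6.260e+00,  9.819e+01,  1.000e-02,  7.548e+01,
       -8.370e+01]), 'ft_force': array([-0.25,  0.75,  4.26]), 'wrist_torque': array([ 0.09, -0.08,  0.02]), 'finger_gap': np.float64(10.89), 'grip_force': np.float64(50.47)}
```

No resistance after 23 degrees, which is past where the stop would be, so clockwise loosens it. Turning on to 80 degrees.

{"method": "apply_moves", "body": {
  "rows": [
    [0, 0, 0, 0, 0, 0.1],
    [0, 0, 0, 0, 0, 0.1],
    [0, 0, 0, 0, 0, 0.1],
    [0, 0, 0, 0, 0, 0.1],
    [0, 0, 0, 0, 0, 0.1]
  ]
}}

```text
time: 6.0
tool_pos: [541.8, -155.4, 122.4]
tcp_rot: [180.0, 0.1, 123.8]
ft_force: [0.2, 0.1, 1.9]
finger_gap: 10.7
grip_force: 50.4
```

{"method": "apply_moves", "body": {
  "rows": [
    [0, 0, 0, 0, 0, 0.1],
    [0, 0, 0, 0, 0, 0.1],
    [0, 0, 0, 0, 0, 0.1],
    [0, 0, 0, 0, 0, 0.1],
    [0, 0, 0, 0, 0, 0.1]
  ]
}}

```text
time: 6.62
tool_pos: [542.1, -155.2, 122.5]
tcp_rot: [179.9, 0.0, 95.2]
ft_force: [1.3, 0.3, 2.4]
finger_gap: 10.5
grip_force: 50.3
```

{"method": "apply_moves", "body": {
  "rows": [
    [0, 0, -2, 0, 0, 0],
    [0, 0, -2, 0, 0, 0],
    [0, 0, -2, 0, 0, 0],
    [0, 0, 0, 0, 0, 0],
    [0, 0, 0, 0, 0, 0]
  ]
}}

```text
time: 7.25
tool_pos: [541.6, -154.7, 127.7]
tcp_rot: [180.0, -0.0, 95.4]
ft_force: [4.2, 2.9, -1.8]
finger_gap: 11.0
grip_force: 49.7
```

```bash
python3 - <<'E'
from h import *
s=sense();print({k:np.round(s[k],2) for k in ['time','tool_pos','tcp_rot','joint_pos','ft_force','wrist_torque','finger_gap','grip_force']})
E
```

```text
{'time': np.float64(7.25), 'tool_pos': array([ 541.6 , -154.74,  127.72]), 'tcp_rot': array([ 1.7995e+02, -4.0000e-02,  9.5450e+01]), 'joint_pos': array([-2.120e+01,  5.960e+00,  9.793e+01,  6.000e-02,  7.608e+01,
       -2.666e+01]), 'ft_force': array([ 4.18,  2.92, -1.77]), 'wrist_torque': array([ 0.58, -0.94,  0.04]), 'finger_gap': np.float64(11.05), 'grip_force': np.float64(49.75)}
```

{"method": "apply_moves", "body": {
  "rows": [
    [0, 0, -3, 0, 0, 0],
    [0, 0, -3, 0, 0, 0],
    [0, 0, -3, 0, 0, 0],
    [0, 0, -4, 0, 0, 0],
    [0, 0, -4, 0, 0, 0]
  ]
}}

```text
time: 7.88
tool_pos: [540.6, -155.4, 144.7]
tcp_rot: [-179.9, -0.0, 95.4]
ft_force: [0.1, 0.7, 0.1]
finger_gap: 10.7
grip_force: 49.9
```

```bash
python3 - <<'E'
from h import *
s=sense();print({k:np.round(s[k],2) for k in ['time','tool_pos','ft_force','wrist_torque','finger_gap']})
snap('wrist','w2.png')
E
```

```text
{'time': np.float64(7.88), 'tool_pos': array([ 540.64, -155.38,  144.67]), 'ft_force': array([0.08, 0.72, 0.06]), 'wrist_torque': array([ 0.01, -0.05,  0.04]), 'finger_gap': np.float64(10.69)}
```

View pics/w2.png

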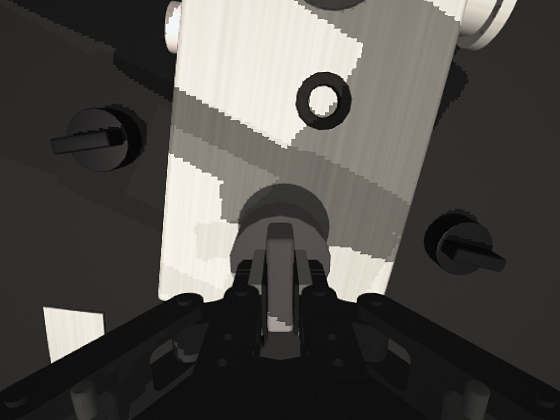

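The wrist image shows the wing at (280,280) clamped between the fingers and turned with them, with the cap body at (280,240). Lifting well clear.

{"method": "apply_moves", "body": {
  "rows": [
    [0, 0, -10, 0, 0, 0],
    [0, 0, -20, 0, 0, 0],
    [0, 0, -25, 0, 0, 0],
    [0, 0, -25, 0, 0, 0],
    [0, 0, -25, 0, 0, 0]
  ]
}}

```text
time: 8.55
tool_pos: [541.5, -155.4, 252.4]
tcp_rot: [179.9, 0.0, 95.3]
ft_force: [0.2, 0.1, -1.3]
finger_gap: 10.7
grip_force: 49.9
```

{"method": "apply_moves", "body": {
  "rows": [
    [0, 0, -25, 0, 0, 0],
    [0, 0, -20, 0, 0, 0],
    [0, 0, -10, 0, 0, 0],
    [0, 0, 0, 0, 0, 0],
    [0, 0, 0, 0, 0, 0]
  ]
}}

```text
time: 9.18
tool_pos: [540.8, -155.1, 303.6]
tcp_rot: [-179.9, -0.0, 95.3]
ft_force: [-0.7, 0.3, -2.8]
finger_gap: 11.0
grip_force: 49.9
```

{"method": "apply_moves", "body": {
  "rows": [
    [0, 0, 0, 0, 0, 0],
    [0, 0, 0, 0, 0, 0],
    [0, 0, 0, 0, 0, 0],
    [0, 0, 0, 0, 0, 0],
    [0, 0, 0, 0, 0, 0]
  ]
}}

```text
time: 9.8
tool_pos: [541.3, -155.2, 304.8]
tcp_rot: [180.0, 0.0, 95.3]
ft_force: [-0.1, 0.2, -1.2]
finger_gap: 10.8
grip_force: 49.9
```

```bash
python3 - <<'E'
from h import *
s=sense();print({k:np.round(s[k],2) for k in ['time','tool_pos','tcp_rot','qd','ft_force','wrist_torque','finger_gap','grip_force']})
a,_=snap('scene');b,d=snap('wrist')
for n in ['cap','seal']:
  for c in ['scene','wrist']:
    print(n,c,[(np.round(r['xyz'],1).tolist(),round(r['confidence'],2)) for r in models.place_of(n,c)])
A=cv2.resize(a[120:330,130:350],(400,382));B=cv2.resize(b,(400,300))
cv2.imwrite('pics/f.png',np.hstack([A,cv2.copyMakeBorder(B,0,82,0,0,0)])[:,:,::-1])
E
```

```text
{'time': np.float64(9.8), 'tool_pos': array([ 541.25, -155.25,  304.8 ]), 'tcp_rot': array([180.  ,   0.  ,  95.33]), 'qd': array([-0.18, -0.01, -0.03,  0.02, -0.08, -0.06]), 'ft_force': array([-0.07,  0.17, -1.2 ]), 'wrist_torque': array([-0.06, -0.01,  0.03]), 'finger_gap': np.float64(10.83), 'grip_force': np.float64(49.94)}
cap scene [([513.8, -290.0, -0.6], 0.95), ([708.5, -180.3, 0.0], 0.94), ([545.7, -158.3, 272.7], 0.91), ([612.8, -288.3, 0.2], 0.64), ([387.2, -113.9, 1.7], 0.58)]
cap wrist [([385.8, -111.8, -1.2], 0.77), ([542.2, -155.6, 272.3], 0.73), ([711.3, -178.9, 0.3], 0.63)]
seal scene [([557.2, -70.7, 89.7], 0.4)]
seal wrist [([558.8, -73.8, 87.7], 0.66)]
```

View pics/f.png

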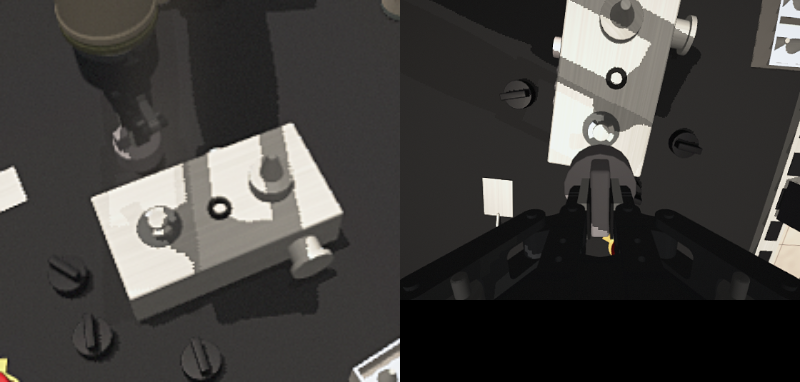

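The left crop shows the bare neck at (158,225), with the cap held in the gripper above it at (138,140) and its rim at z of about 272. The ring, nozzle and look-alikes haven't moved. Handing in.

```bash
python3 -c "
from bench import job; print(job.hand_in())"
```

```text
the job is handed in; nothing more can be done
None
```

The grey cap came loose clockwise (about 80 degrees) and is held upright and still in the gripper about 180 mm above the filler; the seal, nozzle and black look-alikes showed no change, and the job is handed in.

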